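Turn the pump just past compression and set its lock lever

ROBOT

A 7-joint arm with a two-finger parallel gripper is mounted at the origin on the work surface. World frame = base frame: x ahead of the robot, y to its left, z up, the work surface at z = 0. Lengths are in m, angles in rad, forces in N, time in s.
With the tool pointing down it reaches from about 0.35 to 0.9 m from the base axis. Payload 8.1 kg.
Tool frame: the origin (TCP) lies on the centre line of the jaws, within the pads' length; the fingertips stand 19 mm ahead of it and the grasp point (between the pads) is the TCP (arm.tip_reach is the distance from the TCP to the fingertips, in m); z points along the fingers, y is the line along which they close (so a half turn about z gives the same grasp; the last joint's range is limited). The gripper opens to 92 mm and grips with 3 to 60 N. Pads are 19 mm wide; open, the fingers measure 130 mm over their backs; the gripper's body (75 mm by 190 mm) begins 47 mm behind the grasp point.
Start: joints at [1.123, 0.434, 0.025, 1.573, -0.012, 1.134, -0.075], TCP at [0.211, -0.588, 0.246] pointing down, gripper open.
Joint ranges: [-2.62, 2.62], [-0.44, 2.09], [-1.27, 1.32], [0.08, 2.57], [-1.32, 4.46], [0.12, 2], [-2.74, 2.74]. Speed limits (rad/s): [2.22, 2.22, 3.01, 3.01, 3.14, 3.14, 3.14].

INTERFACE

Orientations are given as a rotation vector (axis times angle).
In Python, from cell import arm gives the robot as it stands.
- The arm moves only by the tool arm_command, never from a script. Its argument "targets" is a list that holds one entry, the list of rows, each a list of 6 numbers: the shift along the tool's x, y, z in m, then the turn, a rotation vector about the tool's x, y, z in rad. A call has 1 to 10 rows; each row shifts and turns the commanded pose from where the row before left it, along the tool's axes as they then stand; what a row does not reach is not made up. A row lasts 1/8 s, in which the tool goes at most 62.5 mm and 10.7 degrees, less where a joint would pass 70% of its speed; a pose out of reach is approached as far as the arm can. A call with a gripper value outside its range is refused whole. "jaw" is the finger opening in m, from 0 to 0.0918, set as the call begins (left out, the last holds). The fingers move at their own pace and stop on an object; "newtons" is the grip in N (left out, the last holds). Time passes only in rows, so rows that do not move let the fingers close. It gives the time, the measured TCP pose, the force, the opening and the grip force at its end, in the units of the state.
- arm.observe(): the state, without advancing time (a new reading comes with each control period).
- arm.get_image(name): name is "scene" or "side" or "wrist"; returns a dict with "pixels" (480x640x3 uint8, red, green, blue), "z_map" (480x640 float32, m along the optical axis (not along the pixel's ray), 0 where there is no reading), "fx", "fy", "cx", "cy" (pixels), "xyz" and "rotation" of the camera in the world; the wrist camera has in their place "T_tool_cam" (4x4, takes a point from camera to tool coordinates, whose origin is the TCP and whose axes are the flange's). Camera axes: x right, y down, z forward; pixel columns grow to the right and rows downward; lengths in m; the calibration is good to about 2 mm. A picture is of the moment at which its call begins: read the wrist's pose just before it.
- arm.sign_off(): hands the job in; it is judged then, once.
The state is a dict: "clock": time; "joints": joint angles; "dq": joint speeds; "joint_efforts": joint torques, N m; "position": TCP position; "ee_rot": TCP orientation; "force": force on the tool from outside, world axes, zero at the start; "ft_torque": the same for the moment, N m; "width": opening from 0.0 (shut) to 1.0 (fully open); "gripper_force": force on a finger pad.
Only numpy, scipy, OpenCV 4.12 (cv2) and the standard library are available. Lean on these libraries where they do the work, as an engineer would, in place of code of your own. Each camera call takes 0.05 s, during which the arm holds its last target. There are 200 camera calls.

TASK

Turn the small bench pump's flywheel over by hand, slowly and clockwise seen from above, by its black handle, feeling for the compression: the resistance climbs to a peak and then gives way. Stop just past it, without letting the wheel fly round, and let go of it; then throw the lock lever beside the wheel fully over to its far side, gently. Leave the bottle, tin and tools lying around the pump alone.

Things in the scene. Friction and masses are not known exactly. Their poses are not given: they have to be found in the camera images.
- pump: The pump, fixed to the table: grey base plate 260 x 370 x 12 mm, round aluminium crankcase 156 mm across, a finned cylinder to its +x, the lock lever's pedestal at (0, -190) mm. Origin on the wheel's axis at table height (yaw varies). The wheel sits anywhere on its shaft, so the hump cannot be seen; it starts 0.7 to 2.6 rad before top dead centre. Just past means 0.2 to 0.75 rad after it.
- wheel: The dark steel flywheel, lying flat on the pump's upright shaft: 200 mm across, 18 mm thick, about 1 kg. Origin on its axis at its underside, 85 mm above the table; z up. Rim top 103 mm, hub nut 109 mm high. The handle stands at (-70, 0) mm in its frame. It turns clockwise; backwards a stop soon holds it. Its bearing drags with 0.3 N m (4 N at the handle), so it mostly stays where it is left.
- handle (a point): Middle of the black upright handle on the flywheel, 24 mm across and 42 mm tall (105 to 147 mm above the table), 70 mm from the wheel's axis. This point lies 126 mm above the table. The handle spins freely about its own upright axis, so a hand can hold it without turning the wrist.
- hub (a point): Middle of the nut on the wheel's axis, 109 mm above the table; axes as the pump's. Under it a hidden cam roller on the shaft, 35 mm off the axis, meets a sprung roller on the pump's +x: top dead centre. One hump per turn, from 0.5 rad before to 0.5 rad past it. Before it the handle takes 8 to 15 N; across the top this falls away within some 0.2 rad; then the wheel pushes on with 3 to 9 N.
- lock (a joint): The lock lever's angle, rad: 0 leaning to the pump's -x, 1.0 fully over, leaning to the pump's +x. It starts at 0 to 0.2, moves with under 2 N at the ball, and stays where it is left.
- lock_tip (a point): Centre of the black ball, 26 mm across, on the lock lever's 10 mm rod. The lever pivots 80 mm below it, 82 mm above the table, at (0, -190) mm of the pump, over a block 70 x 50 mm whose top is 85 mm above the table. The ball moves in an arc from the pump's -x side to its +x side, 38 mm either side of the pivot, 152 to 162 mm high.
- oil: Bystander: a grey plastic oil bottle, upright, 60 mm across and 140 mm tall. Origin at its foot.
- tin: Bystander: a steel tin, upright, 72 mm across and 75 mm tall. Origin at its foot.
- wrench: Bystander: a steel wrench lying flat on the table, about 180 mm long.
- driver: Bystander: a screwdriver with a black grip lying on the table, about 200 mm long.

How it is judged:
By the outcome, as a careful person would: the job done as asked, in the order asked, and still so for the second after the job is handed in, with the robot touching nothing.
It also fails if it takes over 72 s, if anything falls off the work surface, if the arm or the gripper's body presses on something with over 40 N, if the wrist force passes 120 N, or if a joint passes its speed limit or range.

## Working session

There is one attempt and no reset: what is moved stays moved. The work goes in short steps, Python scripts to look and compute and a tool call to move; the robot and the scene stay as the last step left them, time stands still between calls to the robot, and variables do not carry over. Pictures are saved under pics/ and viewed, at most 10 in all, crops included, and the job is handed in when it is done.

Besides the shell and the picture viewer there is one more tool, called after "Request:" as a command line: name --argument value ..., lists and objects as JSON in quotes. arm_command: Moves the arm, as the interface text tells. Its arguments: {"type":"object","properties":{"targets":{"type":"array","items":{"type":"array","items":{"type":"array","items":{"type":"number"}}}},"jaw":{"type":"number"},"newtons":{"type":"number"}},"required":["targets"]}

```bash
mkdir -p pics; ls; python3 - <<'E'
from cell import arm
import cv2,numpy as np
s=arm.observe();print(s)
for n in("scene","side"):
    d=arm.get_image(n);cv2.imwrite(f"pics/{n}.png",d["pixels"][:,:,::-1]);np.savez(f"{n}.npz",**d);print(n,d["fx"],d["xyz"],d["rotation"])
E
```

```text
pics
{'clock': 0.0, 'joints': array([ 1.12337596,  0.43519637,  0.02496783,  1.57411078, -0.01157641,
        1.13397024, -0.07512671]), 'dq': array([ 0.00132344,  0.00191285,  0.00075546, -0.00044976,  0.0021777 ,
       -0.00030445,  0.00148579]), 'joint_efforts': array([ 1.43997904e-04, -6.67852736e+01,  9.85006168e-01, -3.14456677e+01,
       -6.04453753e-02,  4.29072976e-02,  1.94154168e-04]), 'position': array([ 0.21104955, -0.58777896,  0.24495613]), 'ee_rot': array([-3.09357780e+00, -5.38582042e-01,  6.58340271e-04]), 'force': array([-0.13366179, -0.13806252,  0.18208652]), 'ft_torque': array([ 0.01715728, -0.01983757,  0.0016077 ]), 'gripper_force': 0.0, 'width': 0.997090714709374}
scene 507.3234361717197 [ 1.1860545  -0.61838012  0.78924924] [-2.13279764 -0.77427968  0.38448831]
side 465.31315082572894 [0.39775111 0.93134479 0.90343784] [-0.31935461  2.76803605 -1.26389243]
```

View pics/scene.png

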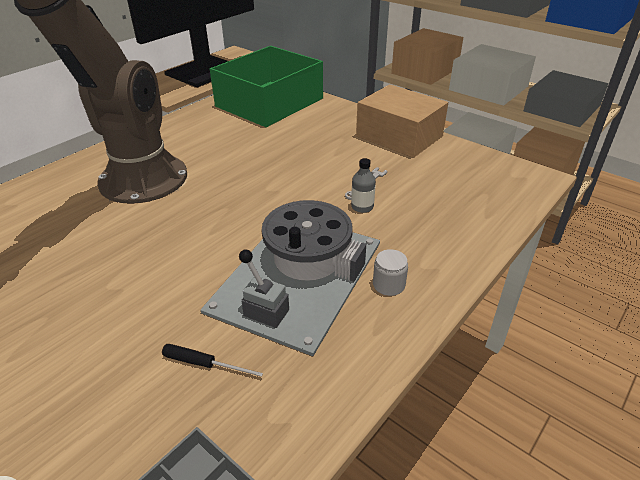

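View pics/side.png

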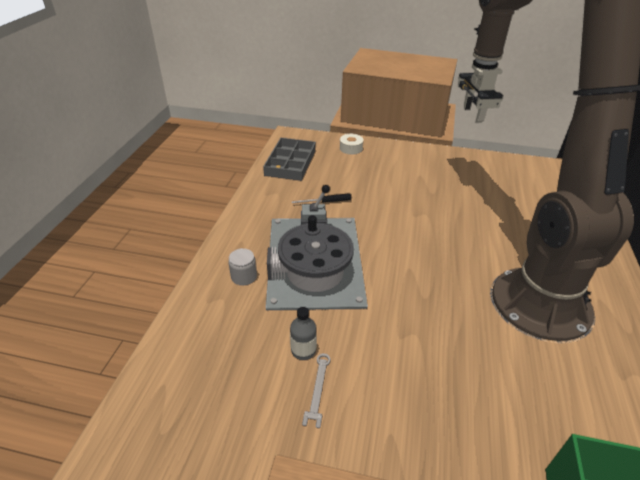

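Scene: hub (307,224), handle top (295,230), lock ball (246,256), lever block around (265,300), tin (390,270), bottle (363,190). Side: hub (316,244), handle top (312,219), ball (326,189).

```bash
cat > h.py <<'E'
import numpy as np
from scipy.spatial.transform import Rotation as R
def pz(n,u,v,z):
    d=np.load(n+".npz"); r=R.from_rotvec(d["rotation"]).as_matrix()@[(u-d["cx"])/d["fx"],(v-d["cy"])/d["fy"],1]
    c=d["xyz"]; return (c+r*(z-c[2])/r[2]).round(4)
E
python3 - <<'E'
from h import *
for n,l in dict(scene=[("hub",307,224,.109),("htop",295,230,.147),("ball",246,256,.157),("bolt1",212,306,.014),("bolt2",308,341,.014),("bolt3",370,240,.014),("tin",391,259,.075),("oil",365,162,.14)],
 side=[("hub",316,244,.109),("htop",312,219,.147),("ball",326,189,.157),("b1",274,300,.014),("b2",358,297,.014),("tin",242,256,.075),("oil",303,312,.14)]).items():
    for a,u,v,z in l: print(n,a,pz(n,u,v,z))
E
```

```text
scene hub [0.5982 0.0355 0.109 ]
scene htop [ 0.6253 -0.0316  0.147 ]
scene ball [ 0.6157 -0.1583  0.157 ]
scene bolt1 [ 0.5466 -0.2079  0.014 ]
scene bolt2 [ 0.7595 -0.1498  0.014 ]
scene bolt3 [0.6737 0.1758 0.014 ]
scene tin [0.7847 0.0901 0.075 ]
scene oil [0.5711 0.2863 0.14  ]
side hub [0.5956 0.0347 0.109 ]
side htop [ 0.6191 -0.0185  0.147 ]
side ball [ 0.6095 -0.1505  0.157 ]
side b1 [0.6746 0.1665 0.014 ]
side b2 [0.4667 0.106  0.014 ]
side tin [0.7827 0.0894 0.075 ]
side oil [0.565  0.2935 0.14  ]
```

Request:
arm_command --targets '[[[0,0,0,0,0,-0.1665],[0,0,0,0,0,-0.1665],[0,0,0,0,0,-0.1665],[0,0,0,0,0,-0.1665],[0,0,0,0,0,-0.1665],[0,0,0,0,0,-0.1665],[0,0,0,0,0,-0.1665],[0,0,0,0,0,-0.1665],[0,0,0,0,0,-0.1665]]]'

```text
clock: 1.23
position: [0.211, -0.588, 0.2452]
ee_rot: [-1.892, -2.507, -0.001]
force: [-0.7, -0.2, 0.3]
width: 0.999
gripper_force: 0.0
```

Request:
arm_command --targets '[[[0.03,0.038,0,0,0,0],[0.03,0.038,0,0,0,0],[0.03,0.038,0,0,0,0],[0.03,0.038,0,0,0,0],[0.03,0.038,0,0,0,0],[0.03,0.038,0,0,0,0],[0.03,0.038,0,0,0,0],[0.03,0.038,0,0,0,0],[0.03,0.038,0,0,0,0],[0.03,0.038,0,0,0,0]]]'

```text
clock: 2.48
position: [0.497, -0.1958, 0.2455]
ee_rot: [-1.899, -2.502, 0.0]
force: [0.4, 0.2, 0.5]
width: 1.0
gripper_force: 0.0
```

Request:
arm_command --targets '[[[0.03,0.038,0,0,0,0],[0.03,0.038,0,0,0,0],[0.03,0.038,0,0,0,0],[0.02,0.027,0,0,0,0],[0.01,0.015,0,0,0,0],[0,0,0,0,0,0],[0,0,0,0,0,0]]]'

```text
clock: 3.35
position: [0.6138, -0.0413, 0.2455]
ee_rot: [1.901, 2.501, -0.002]
force: [0.5, -0.6, 0.2]
width: 1.0
gripper_force: 0.0
```

```bash
cat >> h.py <<'E'
def st():
    from cell import arm
    s=arm.observe(); M=R.from_rotvec(s["ee_rot"]).as_matrix(); return s,M
def rel(x,y,z):
    s,M=st(); return (M.T@(np.array([x,y,z])-s["position"])).round(4)
def wpx(u,v,z):
    d=np.load("wrist.npz"); T=d["T_tool_cam"];M=R.from_rotvec(d["ee"]).as_matrix()
    r=M@T[:3,:3]@[(u-d["cx"])/d["fx"],(v-d["cy"])/d["fy"],1]; c=d["p"]+M@T[:3,3]
    return (c+r*(z-c[2])/r[2]).round(4)
E
python3 - <<'E'
from h import *;from cell import arm;import cv2
s,M=st();d=arm.get_image("wrist");np.savez("wrist.npz",**d,p=s["position"],ee=s["ee_rot"])
cv2.imwrite("pics/w1.png",d["pixels"][:,:,::-1]);print(s["clock"],s["position"],M.round(3),s["joints"].round(2),s["force"])
E
```

```text
3.35 [ 0.61379653 -0.04132754  0.24549358] [[-0.267  0.964 -0.001]
 [ 0.964  0.267 -0.001]
 [-0.001 -0.001 -1.   ]] [ 0.33  0.47 -0.52  1.56  0.25  1.17  0.03] [ 0.45328017 -0.60301601  0.21531202]
```

View pics/w1.png

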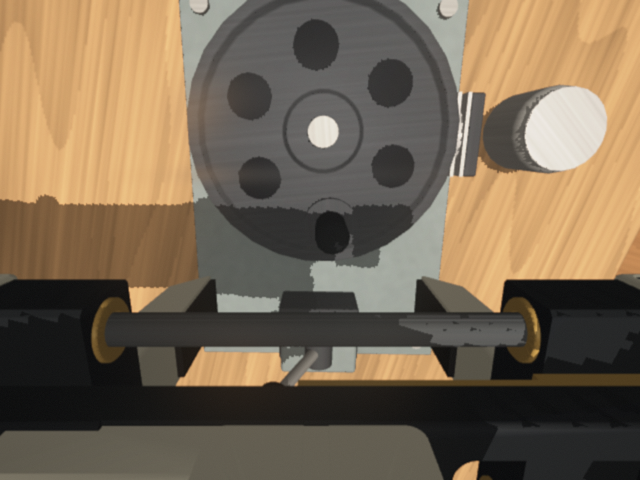

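Wrist view: hub nut (323,131), handle top (332,233), ball hidden behind the gripper; tin (565,128).

```bash
python3 - <<'E'
from h import *
d=np.load("wrist.npz");print(d["T_tool_cam"].round(3),d["fx"],d["z_map"][233,325:340:5],d["z_map"][131,323])
hub=wpx(323,131,.109);print("hub",hub)
for v in (225,233,240):
  h=wpx(332,v,.147);e=h-hub;print(h,np.hypot(*e[:2]),np.arctan2(e[1],e[0]),rel(h[0],h[1],.135))
m=d["z_map"];g=np.argwhere((m[190:265,300:365]<m[233,332]+.006)&(m[190:265,300:365]>.1));print(g.min(0)+[190,300],g.max(0)+[190,300],g.mean(0)+[190,300])
E
```

```text
[[-0.    -0.966 -0.258  0.069]
 [ 1.    -0.     0.     0.001]
 [-0.    -0.258  0.966 -0.139]
 [ 0.     0.     0.     1.   ]] 368.03078605417375 [0.24378793 0.24396996 0.24491246] 0.26542136
hub [0.599  0.0352 0.109 ]
[ 0.6205 -0.0218  0.147 ] 0.06092002954693968 -1.210104429301214 [0.0173 0.0118 0.1106]
[ 0.6221 -0.027   0.147 ] 0.0663509608069092 -1.2152008090221897 [0.0119 0.012  0.1106]
[ 0.6234 -0.0316  0.147 ] 0.07111680532757358 -1.220583709601307 [0.0071 0.012  0.1106]
[219 315] [253 349] [236.14945055 332.09120879]
```

Request:
arm_command --targets '[[[0.004,0.006,0,0,0,0],[0.004,0.006,0,0,0,0],[0,0,0.02,0,0,0],[0,0,0.025,0,0,0],[0,0,0.025,0,0,0],[0,0,0.02,0,0,0],[0,0,0.013,0,0,0],[0,0,0.007,0,0,0],[0,0,0,0,0,0]]]'

```text
clock: 4.53
position: [0.6239, -0.0285, 0.1357]
ee_rot: [-1.899, -2.502, 0.0]
force: [0.2, -0.2, 0.1]
width: 1.0
gripper_force: 0.0
```

Request:
arm_command --targets '[[[0,0,0,0,0,0],[0,0,0,0,0,0],[0,0,0,0,0,0],[0,0,0,0,0,0],[0,0,0,0,0,0],[0,0,0,0,0,0],[0,0,0,0,0,0],[0,0,0,0,0,0]]]' --jaw 0.015 --newtons 30

```text
clock: 5.52
position: [0.6234, -0.0288, 0.1356]
ee_rot: [-1.899, -2.502, 0.001]
force: [-2.6, -1.1, 1.6]
width: 0.25
gripper_force: 30.0
```

```bash
cat >> h.py <<'E'
H=np.array([.598,.035])
def plan(step,n):
    # rows continuing the circle from the measured position, closing half the radius error
    s,M=st(); e=s["position"][:2]-H; r=np.hypot(*e);a=np.arctan2(e[1],e[0]);F=s["force"]
    t=np.array([np.sin(a),-np.cos(a)]);u=e/r
    print("t",round(s["clock"],2),"ang",round(a,3),"r",round(r,4),"z",round(s["position"][2],4),"push",round(-F[:2]@t,1),"rad",round(F[:2]@u,1),"Fz",round(F[2],1),"w",round(s["width"]*91.8,1),"g",round(s["gripper_force"],1))
    for k in range(n):
        a1=a-step*k;a2=a1-step
        d=.07*np.array([np.cos(a2)-np.cos(a1),np.sin(a2)-np.sin(a1),0])
        print((M.T@np.r_[d])[:2].round(4),end=" ")
    print()
E
python3 -c "
from h import *
plan(.0375,10)"
```

```text
t 5.53 ang -1.192 r 0.0686 z 0.1356 push -2.8 rad 0.0 Fz 1.6 w 22.9 g 30.0
[-0.0002 -0.0026] [-0.0001 -0.0026] [-0.     -0.0026] [ 0.0001 -0.0026] [ 0.0002 -0.0026] [ 0.0003 -0.0026] [ 0.0004 -0.0026] [ 0.0005 -0.0026] [ 0.0006 -0.0026] [ 0.0006 -0.0025]
```

Request:
arm_command --targets '[[[0,-0.0026,0,0,0,0],[0,-0.0026,0,0,0,0],[0,-0.0026,0,0,0,0],[0.0001,-0.0026,0,0,0,0],[0.0002,-0.0026,0,0,0,0]]]'

```text
clock: 6.15
position: [0.6114, -0.032, 0.1359]
ee_rot: [1.899, 2.502, 0.0]
force: [5.3, 0.1, -2.1]
width: 0.255
gripper_force: 30.0
```

```bash
python3 -c "
from h import *
plan(.0375,8)"
```

```text
t 6.15 ang -1.373 r 0.0683 z 0.1359 push 5.2 rad 0.9 Fz -2.1 w 23.4 g 30.0
[ 0.0002 -0.0026] [ 0.0003 -0.0026] [ 0.0004 -0.0026] [ 0.0005 -0.0026] [ 0.0006 -0.0025] [ 0.0007 -0.0025] [ 0.0008 -0.0025] [ 0.0009 -0.0025]
```

Request:
arm_command --targets '[[[0.0002,-0.0026,0,0,0,0],[0.0003,-0.0026,0,0,0,0],[0.0004,-0.0026,0,0,0,0],[0.0005,-0.0026,0,0,0,0]]]'

```text
clock: 6.65
position: [0.6008, -0.0334, 0.1358]
ee_rot: [1.899, 2.502, -0.0]
force: [4.7, -0.6, -1.6]
width: 0.254
gripper_force: 30.0
```

Request:
arm_command --targets '[[[0.0006,-0.0025,0,0,0,0],[0.0007,-0.0025,0,0,0,0],[0.0008,-0.0025,0,0,0,0],[0.0009,-0.0025,0,0,0,0]]]'

```text
clock: 7.15
position: [0.5903, -0.0331, 0.1358]
ee_rot: [1.899, 2.502, -0.0]
force: [4.2, -1.2, -1.3]
width: 0.252
gripper_force: 30.0
```

```bash
python3 -c "
from h import *
plan(.0375,8)"
```

```text
t 7.15 ang -1.684 r 0.0685 z 0.1358 push 4.4 rad 0.7 Fz -1.3 w 23.1 g 30.0
[ 0.001  -0.0024] [ 0.0011 -0.0024] [ 0.0012 -0.0023] [ 0.0013 -0.0023] [ 0.0014 -0.0022] [ 0.0015 -0.0022] [ 0.0015 -0.0021] [ 0.0016 -0.0021]
```

Request:
arm_command --targets '[[[0.001,-0.0024,0,0,0,0],[0.0011,-0.0024,0,0,0,0],[0.0012,-0.0023,0,0,0,0],[0.0013,-0.0023,0,0,0,0]]]'

```text
clock: 7.65
position: [0.5799, -0.0312, 0.1357]
ee_rot: [1.899, 2.502, -0.0]
force: [4.0, -3.1, 0.3]
width: 0.256
gripper_force: 30.0
```

Request:
arm_command --targets '[[[0.0014,-0.0022,0,0,0,0],[0.0015,-0.0022,0,0,0,0],[0.0015,-0.0021,0,0,0,0],[0.0016,-0.0021,0,0,0,0]]]'

```text
clock: 8.15
position: [0.57, -0.0278, 0.1357]
ee_rot: [1.899, 2.502, -0.001]
force: [4.2, -2.6, 0.3]
width: 0.253
gripper_force: 30.0
```

```bash
python3 -c "
from h import *
plan(.0375,8)"
```

```text
t 8.15 ang -1.99 r 0.0688 z 0.1357 push 4.9 rad 0.7 Fz 0.3 w 23.2 g 30.0
[ 0.0017 -0.002 ] [ 0.0018 -0.0019] [ 0.0019 -0.0019] [ 0.0019 -0.0018] [ 0.002  -0.0017] [ 0.0021 -0.0016] [ 0.0021 -0.0016] [ 0.0022 -0.0015]
```

Request:
arm_command --targets '[[[0.0017,-0.002,0,0,0,0],[0.0018,-0.0019,0,0,0,0],[0.0019,-0.0019,0,0,0,0],[0.0019,-0.0018,0,0,0,0]]]'

```text
clock: 8.65
position: [0.5606, -0.0229, 0.1357]
ee_rot: [-1.899, -2.502, 0.001]
force: [4.4, -3.4, 0.5]
width: 0.257
gripper_force: 30.0
```

Request:
arm_command --targets '[[[0.002,-0.0017,0,0,0,0],[0.0021,-0.0016,0,0,0,0],[0.0021,-0.0016,0,0,0,0],[0.0022,-0.0015,0,0,0,0]]]'

```text
clock: 9.15
position: [0.5521, -0.0166, 0.1357]
ee_rot: [-1.9, -2.502, 0.001]
force: [3.2, -4.1, 1.8]
width: 0.248
gripper_force: 30.0
```

```bash
python3 -c "
from h import *
plan(.0375,8)"
```

```text
t 9.15 ang -2.298 r 0.0691 z 0.1357 push 5.2 rad 0.9 Fz 1.8 w 22.8 g 30.0
[ 0.0022 -0.0014] [ 0.0023 -0.0013] [ 0.0023 -0.0012] [ 0.0024 -0.0011] [ 0.0024 -0.001 ] [ 0.0025 -0.0009] [ 0.0025 -0.0008] [ 0.0025 -0.0008]
```

Request:
arm_command --targets '[[[0.0022,-0.0014,0,0,0,0],[0.0023,-0.0013,0,0,0,0],[0.0023,-0.0012,0,0,0,0],[0.0024,-0.0011,0,0,0,0]]]'

```text
clock: 9.65
position: [0.5457, -0.0104, 0.1358]
ee_rot: [1.9, 2.5, -0.001]
force: [6.0, -9.1, -0.5]
width: 0.254
gripper_force: 30.0
```

Request:
arm_command --targets '[[[0.0024,-0.001,0,0,0,0],[0.0025,-0.0009,0,0,0,0],[0.0025,-0.0008,0,0,0,0],[0.0025,-0.0008,0,0,0,0]]]'

```text
clock: 10.15
position: [0.5397, -0.0031, 0.1357]
ee_rot: [1.901, 2.498, -0.003]
force: [3.4, -9.3, -0.2]
width: 0.25
gripper_force: 30.0
```

```bash
python3 -c "
from h import *
plan(.0375,8)"
```

```text
t 10.15 ang -2.563 r 0.0697 z 0.1357 push 9.6 rad 2.3 Fz -0.2 w 23.0 g 30.0
[ 0.0025 -0.0007] [ 0.0025 -0.0007] [ 0.0026 -0.0006] [ 0.0026 -0.0005] [ 0.0026 -0.0004] [ 0.0026 -0.0003] [ 0.0026 -0.0002] [ 0.0026 -0.0001]
```

Request:
arm_command --targets '[[[0.0025,-0.0007,0,0,0,0],[0.0025,-0.0007,0,0,0,0]]]'

```text
clock: 10.4
position: [0.5362, 0.0023, 0.1356]
ee_rot: [1.9, 2.5, -0.004]
force: [5.1, -10.8, 0.8]
width: 0.251
gripper_force: 30.0
```

Request:
arm_command --targets '[[[0.0026,-0.0006,0,0,0,0],[0.0026,-0.0005,0,0,0,0]]]'

```text
clock: 10.65
position: [0.535, 0.0046, 0.1357]
ee_rot: [1.901, 2.496, -0.005]
force: [10.1, -18.5, -1.7]
width: 0.254
gripper_force: 30.0
```

```bash
python3 -c "
from h import *
plan(.0375,8)"
```

```text
t 10.65 ang -2.692 r 0.0699 z 0.1357 push 21.0 rad -1.0 Fz -1.7 w 23.3 g 30.0
[ 0.0026 -0.0004] [ 0.0026 -0.0003] [ 0.0026 -0.0002] [ 0.0026 -0.0001] [ 0.0026 -0.    ] [0.0026 0.0001] [0.0026 0.0002] [0.0026 0.0003]
```

Request:
arm_command --targets '[[[0,0,0,0,0,0],[0,0,0,0,0,0]]]'

```text
clock: 10.9
position: [0.535, 0.0045, 0.1357]
ee_rot: [1.901, 2.496, -0.005]
force: [7.4, -17.3, -2.1]
width: 0.254
gripper_force: 30.0
```

```bash
python3 -c "
from h import *
s,M=st();print(s['ft_torque'],s['joints'].round(2),s['dq'].round(2))
plan(.0375,8)"
```

```text
[-3.64109711e+00 -2.03249337e+00 -1.46697466e-03] [ 0.27  0.47 -0.51  1.89  0.3   0.86 -0.13] [ 0. -0.  0. -0. -0.  0. -0.]
t 10.9 ang -2.69 r 0.07 z 0.1357 push 18.8 rad 0.9 Fz -2.1 w 23.3 g 30.0
[ 0.0026 -0.0004] [ 0.0026 -0.0003] [ 0.0026 -0.0002] [ 0.0026 -0.0001] [ 0.0026 -0.    ] [0.0026 0.0001] [0.0026 0.0002] [0.0026 0.0003]
```

Request:
arm_command --targets '[[[0.0026,-0.0004,0,0,0,0],[0.0026,-0.0003,0,0,0,0]]]' --newtons 55

```text
clock: 11.15
position: [0.5309, 0.0135, 0.1354]
ee_rot: [-1.899, -2.5, 0.002]
force: [-0.3, -1.4, 2.4]
width: 0.248
gripper_force: 55.0
```

```bash
python3 -c "
from h import *
plan(.0375,8)"
```

```text
t 11.15 ang -2.832 r 0.0704 z 0.1354 push 1.2 rad 0.8 Fz 2.4 w 22.8 g 55.0
[ 0.0026 -0.0001] [0.0026 0.    ] [0.0026 0.0001] [0.0026 0.0002] [0.0026 0.0003] [0.0026 0.0004] [0.0026 0.0005] [0.0025 0.0006]
```

Request:
arm_command --targets '[[[0.0026,0,0,0,0,0],[0.0026,0,0,0,0,0]]]'

```text
clock: 11.4
position: [0.5296, 0.018, 0.1354]
ee_rot: [-1.899, -2.502, 0.004]
force: [-0.2, -9.4, 2.1]
width: 0.251
gripper_force: 55.0
```

```bash
python3 -c "
from h import *
plan(.0375,8)"
```

```text
t 11.4 ang -2.898 r 0.0704 z 0.1354 push 9.1 rad 2.4 Fz 2.1 w 23.1 g 55.0
[0.0026 0.0001] [0.0026 0.0002] [0.0026 0.0003] [0.0026 0.0004] [0.0026 0.0005] [0.0026 0.0006] [0.0025 0.0007] [0.0025 0.0008]
```

Request:
arm_command --targets '[[[0.0026,0.0001,0,0,0,0],[0.0026,0.0002,0,0,0,0]]]'

```text
clock: 11.65
position: [0.5283, 0.0248, 0.1355]
ee_rot: [-1.897, -2.502, 0.001]
force: [-0.2, 3.5, 1.6]
width: 0.248
gripper_force: 55.0
```

```bash
python3 -c "
from h import *
plan(.0375,8)"
```

```text
t 11.65 ang -2.996 r 0.0704 z 0.1355 push -3.5 rad -0.3 Fz 1.6 w 22.8 g 55.0
[0.0026 0.0004] [0.0026 0.0005] [0.0026 0.0006] [0.0025 0.0007] [0.0025 0.0008] [0.0025 0.0009] [0.0024 0.001 ] [0.0024 0.001 ]
```

Request:
arm_command --targets '[[[0,0,0,0,0,0],[0,0,0,0,0,0]]]'

```text
clock: 11.9
position: [0.528, 0.0268, 0.1355]
ee_rot: [-1.894, -2.503, -0.001]
force: [-2.9, 5.0, 2.3]
width: 0.254
gripper_force: 55.0
```

```bash
python3 -c "
from h import *
plan(.0375,2)"
```

```text
t 11.9 ang -3.025 r 0.0704 z 0.1355 push -5.3 rad 2.3 Fz 2.3 w 23.3 g 55.0
[0.0026 0.0005] [0.0026 0.0006]
```

Request:
arm_command --targets '[[[0.0026,0.0004,0,0,0,0],[0.0026,0.0005,0,0,0,0],[0,0,0,0,0,0],[0,0,0,0,0,0]]]'

```text
clock: 12.4
position: [0.5277, 0.0325, 0.1356]
ee_rot: [-1.893, -2.503, -0.002]
force: [-5.2, 7.3, 2.2]
width: 0.247
gripper_force: 55.0
```

```bash
python3 -c "
from h import *
plan(.0375,8)"
```

```text
t 12.4 ang -3.106 r 0.0704 z 0.1356 push -7.5 rad 4.9 Fz 2.2 w 22.6 g 55.0
[0.0025 0.0007] [0.0025 0.0008] [0.0025 0.0009] [0.0024 0.001 ] [0.0024 0.001 ] [0.0024 0.0011] [0.0023 0.0012] [0.0023 0.0013]
```

Request:
arm_command --targets '[[[0.0025,0.0003,0,0,0,0],[0.0025,0.0004,0,0,0,0],[0,0,0,0,0,0],[0,0,0,0,0,0]]]'

```text
clock: 12.9
position: [0.5276, 0.0373, 0.1357]
ee_rot: [-1.894, -2.503, -0.003]
force: [-3.5, 4.8, 2.0]
width: 0.247
gripper_force: 55.0
```

```bash
python3 -c "
from h import *
plan(.0375,2)"
```

```text
t 12.9 ang 3.109 r 0.0704 z 0.1357 push -4.6 rad 3.7 Fz 2.0 w 22.7 g 55.0
[0.0025 0.0008] [0.0025 0.0009]
```

Request:
arm_command --targets '[[[0.0025,0.0007,0,0,0,0],[0.0024,0.0008,0,0,0,0],[0,0,0,0,0,0],[0,0,0,0,0,0]]]'

```text
clock: 13.4
position: [0.5278, 0.0399, 0.1356]
ee_rot: [-1.898, -2.502, 0.0]
force: [-4.1, 1.9, 3.7]
width: 0.246
gripper_force: 55.0
```

```bash
python3 -c "
from h import *
plan(.0375,8)"
```

```text
t 13.4 ang 3.072 r 0.0704 z 0.1356 push -1.6 rad 4.2 Fz 3.7 w 22.6 g 55.0
[0.0025 0.0009] [0.0024 0.001 ] [0.0024 0.0011] [0.0023 0.0012] [0.0023 0.0013] [0.0022 0.0014] [0.0022 0.0015] [0.0021 0.0015]
```

Request:
arm_command --targets '[[[0.0025,0.0007,0,0,0,0],[0.0024,0.0008,0,0,0,0],[0.0024,0.001,0,0,0,0],[0,0,0,0,0,0],[0,0,0,0,0,0]]]'

```text
clock: 14.02
position: [0.5284, 0.0461, 0.1356]
ee_rot: [-1.9, -2.502, 0.002]
force: [-4.5, -2.9, 4.8]
width: 0.251
gripper_force: 55.0
```

```bash
python3 -c "
from h import *
plan(.0375,2)"
```

```text
t 14.03 ang 2.983 r 0.0704 z 0.1356 push 3.6 rad 4.0 Fz 4.8 w 23.0 g 55.0
[0.0024 0.0011] [0.0023 0.0012]
```

Request:
arm_command --targets '[[[0.0023,0.0011,0,0,0,0],[0.0023,0.0012,0,0,0,0],[0,0,0,0,0,0],[0,0,0,0,0,0]]]'

```text
clock: 14.52
position: [0.5293, 0.0511, 0.1356]
ee_rot: [-1.9, -2.502, 0.003]
force: [-4.8, -1.8, 5.0]
width: 0.247
gripper_force: 55.0
```

```bash
python3 -c "
from h import *
plan(.0375,8)"
```

```text
t 14.53 ang 2.911 r 0.0706 z 0.1356 push 2.9 rad 4.3 Fz 5.0 w 22.7 g 55.0
[0.0023 0.0013] [0.0022 0.0014] [0.0022 0.0015] [0.0021 0.0016] [0.0021 0.0016] [0.002  0.0017] [0.0019 0.0018] [0.0019 0.0019]
```

Request:
arm_command --targets '[[[0,0,0,0,0,0],[0,0,0,0,0,0],[0,0,0,0,0,0],[0,0,0,0,0,0],[0,0,0,0,0,0],[0,0,0,0,0,0]]]' --jaw 0.08

```text
clock: 15.28
position: [0.5298, 0.052, 0.1357]
ee_rot: [1.899, 2.503, 0.0]
force: [-0.6, 0.7, -0.2]
width: 0.842
gripper_force: 0.0
```

Request:
arm_command --targets '[[[0,0,-0.01,0,0,0],[0,0,-0.02,0,0,0],[0,0,-0.03,0,0,0],[0,0,-0.03,0,0,0],[0,0,-0.02,0,0,0],[0,0,0,0,0,0]]]'

```text
clock: 16.02
position: [0.5307, 0.0523, 0.2477]
ee_rot: [1.898, 2.5, 0.004]
force: [0.0, 0.1, -0.6]
width: 0.87
gripper_force: 0.0
```

```bash
python3 - <<'E'
from h import *;from cell import arm;import cv2
s,M=st();d=arm.get_image("side");cv2.imwrite("pics/s2.png",cv2.resize(d["pixels"][150:330,220:400,::-1],(720,720),interpolation=2)[:600]);np.savez("side.npz",**d)
d=arm.get_image("scene");np.savez("scene.npz",**d);a=cv2.resize(d["pixels"][180:330,180:380,::-1],(800,600),interpolation=2);cv2.imwrite("pics/c2.png",a)
print(s["clock"],s["position"],rel(.557,-.1735,.245))
E
```

```text
16.025 [0.5307489  0.05234903 0.24770641] [-0.2244 -0.0343  0.0006]
```

View pics/c2.png

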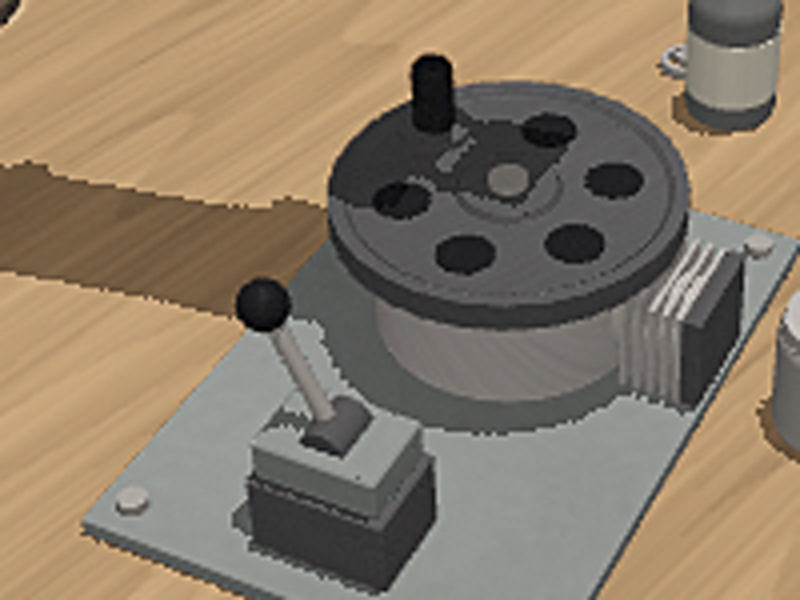

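View pics/s2.png

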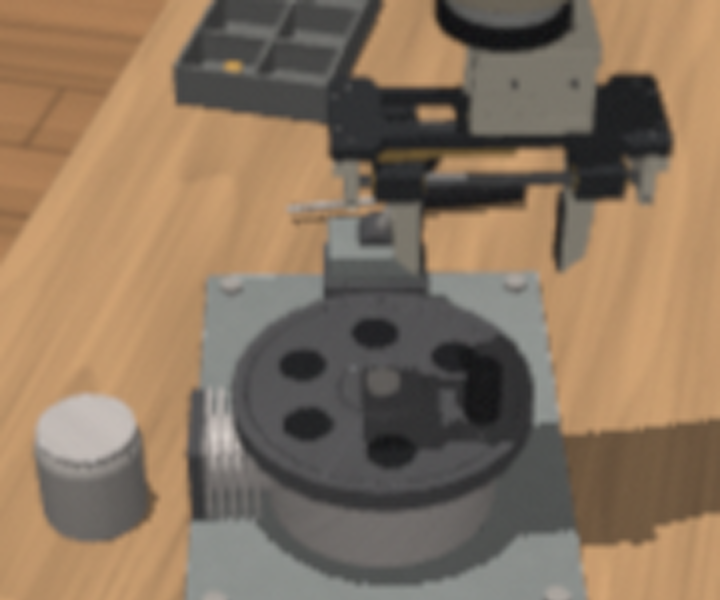

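Scene crop: handle stayed put, top at (431,68) in the crop; ball at (262,305); the wheel is free. In the side view the gripper is well clear above.

```bash
python3 - <<'E'
from h import *
h=pz("scene",180+431/4,180+66/4,.147);hub=pz("scene",180+508/4,180+180/4,.109);print(h,hub,np.arctan2(*(h-H.tolist()[0:2]+[0] if 0 else (h[:2]-H))[::-1]))
print(pz("scene",180+262/4,180+305/4,.157))
E
```

```text
[0.5324 0.0471 0.147 ] [0.6005 0.0329 0.109 ] 2.959191559416094
[ 0.6155 -0.1594  0.157 ]
```

Request:
arm_command --targets '[[[-0.045,-0.011,0,0,0,0],[-0.045,-0.011,0,0,0,0],[-0.045,-0.011,0,0,0,0],[-0.045,-0.01,0,0,0,0],[-0.044,-0.005,0,0,0,0],[0,0,0,0,0,0],[0,0,0,0,0,0],[0,0,0,0,0,0]]]' --jaw 0 --newtons 10

```text
clock: 17.12
position: [0.5438, -0.175, 0.2454]
ee_rot: [-1.896, -2.504, -0.0]
force: [0.2, -0.7, -0.5]
width: 0.048
gripper_force: 0.0
```

```bash
python3 - <<'E'
from h import *;from cell import arm;import cv2
s,M=st();d=arm.get_image("wrist");np.savez("wrist.npz",**d,p=s["position"],ee=s["ee_rot"])
cv2.imwrite("pics/w2.png",d["pixels"][:,:,::-1]);print(s["clock"],s["position"],s["width"],rel(.557,-.1735,.159))
E
```

```text
17.125 [ 0.54376345 -0.17501797  0.245424  ] 0.04840624788815826 [-0.0021  0.0131  0.0866]
```

View pics/w2.png

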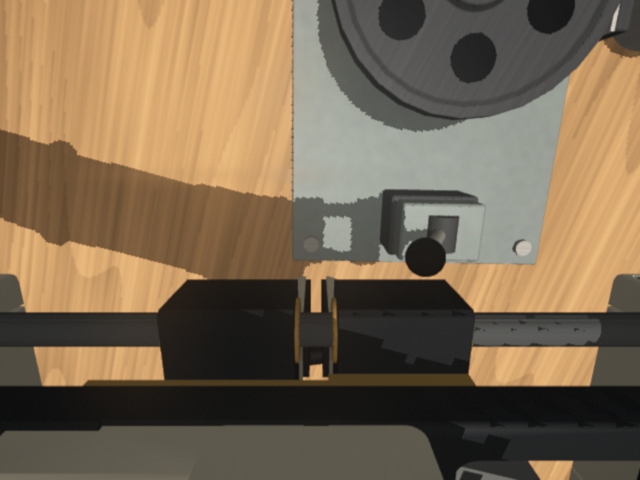

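Wrist view: ball at (425,257), fingers nearly shut at (318,285).

```bash
python3 - <<'E'
from h import *
b=wpx(425,257,.157);print(b,rel(*b))
E
```

```text
[ 0.6134 -0.1573  0.157 ] [-0.0018  0.0718  0.0886]
```

Request:
arm_command --targets '[[[-0.001,0,0.02,0,0,0],[-0.001,0,0.022,0,0,0],[0,0,0.022,0,0,0],[0,0,0.014,0,0,0],[0,0,0.008,0,0,0],[0,0.01,0,0,0,0],[0,0.01,0,0,0,0],[0,0.01,0,0,0,0],[0,0.005,0,0,0,0]]]'

```text
clock: 18.3
position: [0.5792, -0.1687, 0.16]
ee_rot: [1.898, 2.503, 0.001]
force: [-0.0, -0.2, -1.2]
width: 0.007
gripper_force: 0.0
```

Request:
arm_command --targets '[[[0,0.005,0,0,0,0],[0,0.005,0,0,0,0],[0,0.005,0,0,0,0],[0,0.005,0,0,0,0]]]'

```text
clock: 18.8
position: [0.5975, -0.1639, 0.1597]
ee_rot: [-1.899, -2.502, 0.0]
force: [0.1, -0.7, 1.3]
width: 0.007
gripper_force: 0.8
```

Request:
arm_command --targets '[[[0,0.005,0,0,0,0],[0,0.005,0,0,0,0],[0,0.005,0,0,0,0],[0,0.005,0,0,0,0],[0,0.005,0,0,0,0]]]'

```text
clock: 19.42
position: [0.6218, -0.157, 0.1597]
ee_rot: [1.899, 2.502, 0.0]
force: [-0.7, -0.1, 2.4]
width: 0.005
gripper_force: 0.5
```

```bash
python3 - <<'E'
from h import *
s,M=st();p=s["position"][:2]-[.6487,-.1481];y=M[:2,1]
print(s["position"],"u",p@y,"lat",p@M[:2,0],"F",M.T@s["force"])
E
```

```text
[ 0.62180502 -0.15695443  0.15970718] u -0.028285598805153498 lat -0.0012906351135242664 F [ 0.12974421 -0.70290943 -2.44376504]
```

Request:
arm_command --targets '[[[0,0.005,0,0,0,0],[0,0.005,0,0,0,0],[0,0.005,0,0,0,0],[0,0.005,0,0,0,0],[0,0.004,0,0,0,0],[0,0.003,0,0,0,0],[0,0.002,0,0,0,0]]]'

```text
clock: 20.3
position: [0.6495, -0.1492, 0.1596]
ee_rot: [-1.899, -2.502, 0.0]
force: [-1.9, -1.0, -0.9]
width: 0.005
gripper_force: 0.4
```

Request:
arm_command --targets '[[[0,0.002,0,0,0,0],[0,0.002,0,0,0,0]]]'

```text
clock: 20.55
position: [0.6533, -0.1482, 0.1597]
ee_rot: [-1.899, -2.502, 0.0]
force: [-1.2, -0.1, -0.5]
width: 0.005
gripper_force: 0.4
```

```bash
python3 - <<'E'
from h import *;from cell import arm;import cv2
s,M=st();p=s["position"][:2]-[.6487,-.1481];y=M[:2,1]
print(s["position"],"u",p@y,"lat",p@M[:2,0],"F",M.T@s["force"])
d=arm.get_image("scene");cv2.imwrite("pics/c3.png",cv2.resize(d["pixels"][180:330,180:380,::-1],(800,600),interpolation=2))
E
```

```text
[ 0.65326942 -0.1481901   0.15972618] u 0.004376696639126949 lat -0.0013161592633639555 F [ 0.23928095 -1.18693127  0.49091277]
```

View pics/c3.png

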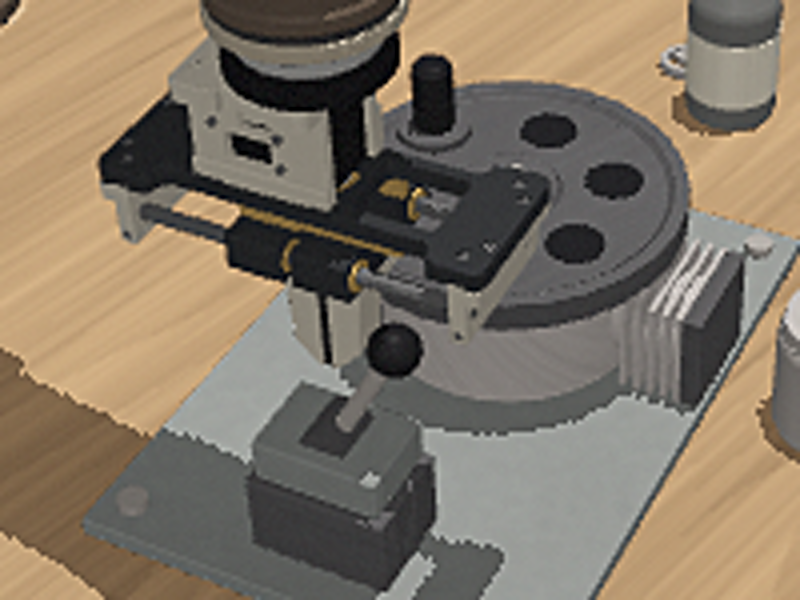

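The lever is nearly over: ball at crop (394,350), handle unchanged. I'll push on gently until the stop is felt.

Request:
arm_command --targets '[[[0,0.002,0,0,0,0],[0,0.001,0,0,0,0],[0,0,0,0,0,0]]]'

```text
clock: 20.98
position: [0.6552, -0.1478, 0.1596]
ee_rot: [-1.899, -2.501, 0.003]
force: [-4.6, -0.4, 2.1]
width: 0.003
gripper_force: 2.8
```

Request:
arm_command --targets '[[[0,0.001,0,0,0,0],[0,0.001,0,0,0,0],[0,0,0,0,0,0]]]'

```text
clock: 21.35
position: [0.6555, -0.1477, 0.1595]
ee_rot: [-1.898, -2.499, 0.006]
force: [-11.7, -2.5, 6.7]
width: 0.006
gripper_force: 6.2
```

The stop is felt (12 N, no more motion). Now back off, lift, and check.

Request:
arm_command --targets '[[[0,-0.005,0,0,0,0],[0,-0.015,0,0,0,0],[0,-0.02,0,0,0,0],[0,-0.01,-0.02,0,0,0],[0,-0.02,-0.03,0,0,0],[0,-0.03,-0.04,0,0,0],[0,-0.04,-0.02,0,0,0],[0,-0.04,0,0,0,0],[0,-0.02,0,0,0,0],[0,0,0,0,0,0]]]'

```text
clock: 22.6
position: [0.4649, -0.2012, 0.2707]
ee_rot: [1.9, 2.5, -0.0]
force: [0.5, 0.3, 0.4]
width: 0.005
gripper_force: 0.0
```

```bash
python3 - <<'E'
from cell import arm;import cv2
print(arm.observe()["position"],arm.observe()["force"])
d=arm.get_image("scene");cv2.imwrite("pics/c4.png",cv2.resize(d["pixels"][180:330,180:380,::-1],(800,600),interpolation=2))
E
```

```text
[ 0.46487282 -0.20120638  0.27069962] [0.53220291 0.30475133 0.35117057]
```

View pics/c4.png

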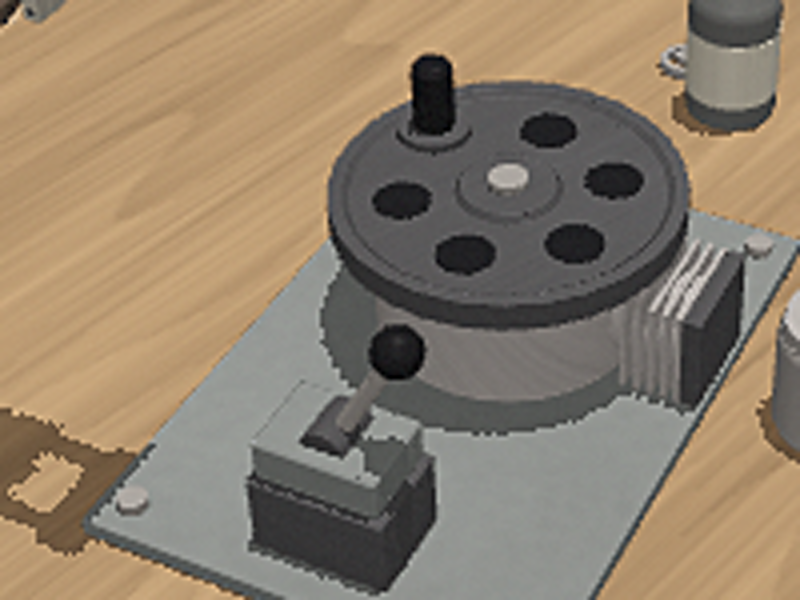

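The lever leans fully over (ball at crop (397,352)), the handle is still at (431,68), and the gripper is clear of everything.

```bash
python3 -c "
from cell import arm
print(arm.sign_off())"
```

```text
the job is handed in; nothing more can be done
None
```

The job is handed in: I turned the wheel slowly clockwise over compression, let go about 0.5 rad past top dead centre (judged by feel), and threw the lock lever to its far stop with at most about 12 N; the bottle, tin and tools were not touched.

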